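# Press a label holder home behind the lip of a parts rack and hold it for locking

## Task

The right-hand bay of the blue parts rack has lost its label. Pull that bay's red lock knob out to its stop so that the bolt is clear, take the yellow label holder from the wooden stand and push its foot down behind the rail's lip, card facing the front, until its shoulder sits on the lip against the springs. Finish still holding it pressed fully home with the knob left out, so that I can push the lock in myself; leave the green holder in its stand and the other things where they are.

Things in the scene. Friction and masses are not known exactly. Their poses are not given: they have to be found in the camera images.
- rack: Fixed blue steel parts rack, 124 deep (x) x 184 wide (y), shelf 85 above the bench, back panel 112 high. Origin: middle of its underside; front faces its -x, +y is its left as seen from the front. A tub of screws (42 high) is fixed on the left half of the shelf. Along the front edge runs the label rail (point rail), with a left and a right bay.
- rail (a point): Middle of the aluminium label rail, 184 long in y, axes as the rack's, 68 mm before the rack's origin, at lip height (85 above bench). A slot open upwards, 8.5 wide in x, between front lip (3 thick, top edge round) and back plate (3 thick, 12 higher than the lip: the foot can be felt against it). Divider 8 thick at y = 0, dark lock housings at |y| 73 to 91, tops 3 to 5 below the lip's.
- bay (a point): Middle of the empty right-hand bay (69 long, 38 mm from the rail's middle towards rack -y): on the slot's centre line, at the height of the lip's top edge, 85 above the bench. Axes as the rack's: x across the slot to the back, y along it, z up. The holder is home when its shoulder point is at this height; play in the slot is 1.3 mm either way in x and 4.5 mm in y.
- bed (a joint): Sprung rubber-faced bed in the floor of the empty bay, m downwards: 0 at rest (its top 20 mm below the lip's top), 0.006 when the holder is home with its shoulder on the lip. It pushes up with 3.6 N at 0 and 7.2 N at 0.006, so a holder that is let go rises about 6 mm.
- lock_knob (a joint): Slide of the red lock knob at the right-hand end of the rail, m: 0 home (its 6 mm bolt crosses the right end of the bay 8 mm below the lip's top and blocks the foot), 0.018 out at its stop (bolt clear). It pulls out along the rack's -y, about 8 N to get over the detent; past half way it goes on by itself and stays out.
- knob_grip (a point): Centre of the red knob, moves with it: round, 26 diameter, 16 long, axis along the rack's y, 77 above the bench; when home it is 121 mm to the right (rack -y) of the rail's middle. A stem 10 thick joins it to the housing, 12 mm clear when home. Axes as the rack's. Grip it from above across its diameter.
- holder_yellow: Loose yellow label holder, white card with a black hexagon nut, 60 g, upright in a slot of the stand. Origin: middle of its foot's lower edge; x thickness (card faces -x), y width, z up. Foot 6 thick (x -3 to 3), 60 wide, 26 high, lower edge round, a lock notch in either side. Ticket frame above: x -8 to 3, 64 wide, z 26 to 82. Grip it from above across the 11 mm thickness, tips at z 45 or higher.
- shoulder (a point): On the yellow holder: middle of the foot's thickness and width, at the height of the shoulder (26 above the foot's lower edge). The shoulder is the front 5 mm of the frame's underside, which comes to sit on the lip. Axes as the holder's.
- holder_green: Loose green holder of the same shape with a black screw-head picture, in the stand's other slot; to be left there.
- holder_blue: Blue holder of the same shape, fixed in the rack's left-hand bay and locked by a black knob; its top is 141 above the bench. Origin as the yellow one's.
- stand: Fixed wooden stand for spare holders, 56 (x) x 166 (y) x 28 high, origin in the middle of its underside. Two slots 7.5 x 61.5, 20 deep, centred at y = -40 and +40 mm; the holders stand in them, foot edges 8 above the bench, cards facing the stand's -x, and may lean a little.
- tape_black: Loose roll of black tape lying on the rack's shelf behind the empty bay, 60 diameter, 19 high; bystander.
- mug_cream: Loose cream mug, 90 x 126 x 96; bystander.
- screwdriver_red: Loose red screwdriver lying on the bench, 26 x 210 x 27; bystander.
- pliers: Loose blue pliers lying on the bench, 63 x 185 x 14; bystander.
- tape_measure: Loose tape measure lying on the bench, 73 x 92 x 33; bystander.

How it is judged:
By the outcome, as a careful person would: the job done as asked, in the order asked, and still so for the second after the job is handed in, while the arm keeps its last pose, push and grip.
It also fails if it takes over 43 s, if anything falls off the work surface, if the arm or the gripper's body presses on something with over 40 N, if the wrist force passes 120 N, or if a joint passes its speed limit or range.

## Robot

A 6-joint arm with a two-finger parallel gripper is mounted at the origin on a cart in front of the work surface, level with it; the furniture and walls round the work are solid. World frame = base frame: x ahead of the robot, y to its left, z up, the work surface at z = 0. Lengths are in m, angles in degrees, forces in N, time in s.
With the tool pointing down it reaches from about 0.25 to 0.725 m from the base axis. Payload 4 kg.
Tool frame: the origin (TCP) lies at the very end of the fingers, on their centre line; the grasp point (between the pads) lies 19 mm behind it (r.tcp_to_grasp is the distance from the TCP to the grasp point, in m); z points along the fingers, y is the line along which they close (so a half turn about z gives the same grasp; the last joint's range is limited). The gripper opens to 85 mm and grips with 20 to 120 N. Pads are 22 mm wide; open, the fingers measure 114 mm over their backs; the gripper's body (76 mm by 85 mm) begins 54 mm behind the grasp point. The pads swing forward as they close: fully open they stand 13 mm farther back than shut.
Start: joints at [-71.219, 13.785, 0.286, 76.501, 0, 90], TCP at [0.161, -0.473, 0.231] pointing down, gripper open.
Joint ranges: [-155.79, 155.79], [-60.16, 107.12], [-62.33, 73.08], [-114, 123.19], [-81.49, 82.49], [-180, 180]. Speed limits (degrees/s): [159.86, 159.86, 180, 180, 180, 180].

## Interface

Orientations are given as [roll, pitch, yaw] about the fixed x, y, z axes, in that order (R = Rz(yaw) Ry(pitch) Rx(roll)).
In Python, from rig import r gives the robot as it stands.
- The arm moves only by the shell command python3 -m inch 'ROWS' [FORCE]. ROWS is JSON, a list of rows, each an object of numbers: "fingers": the opening, from 0 (shut) to 1 (fully open); "tx", "ty", "tz": the shift along the tool's x, y, z in mm; "wx", "wy", "wz": the turn, a rotation vector about the tool's x, y, z in degrees. In form: [{"fingers": .., "tx": .., "ty": .., "tz": .., "wx": .., "wy": .., "wz": ..}, ...]. A call has 1 to 8 rows; each row is the pose to reach, as a shift and turn from the pose commanded when the call began, along the tool's axes at that moment; what a row does not reach only later rows make up. A row lasts 1/12 s, in which the tool goes at most 41.7 mm and 7.16 degrees, less where a joint would pass 70% of its speed; a pose out of reach is approached as far as the arm can. A call with a gripper value outside its range is refused whole. The fingers move at their own pace and stop on an object; FORCE is the grip in N (left out, the last holds). Time passes only in rows, so rows that repeat a pose let the fingers close. It gives the time, the measured TCP pose, the force, the opening and the grip force at its end, in the units of the state.
- r.observe(): the state, without advancing time (a new reading comes with each control period).
- r.camera(name): name is "side" or "top"; returns the picture (480x640x3 uint8, blue, green, red); there is no depth.
- r.get_calibration(name): a dict with "fx", "fy", "cx", "cy" (pixels), "k1" (the pictures are not rectified: a ray, as slopes to the right and down, at radius r is drawn at 1 + k1 r^2 times it, then the intrinsics apply), "R" (3x3) and "t" (3): a world point X has camera coordinates R X + t. Camera axes: x right, y down, z forward; pixel columns grow to the right and rows downward; lengths in m; the calibration is good to about 2 mm. A picture is of the moment at which its call begins. get_calibration takes no time and is no camera call.
- r.job_done(): hands the job in; it is judged then, once.
Trained networks look in the newest picture that a camera, given by its name, has taken for a name from the list of things; names that differ only in an ending like _2 or _b are one class to them, and where a whole thing is asked for, a point or a joint stands for the part that bears it (a point fixed in the world has none). Each returns a list of dicts, best first, with "conf" (0 to 1); they miss things now and then, are a little off and sometimes report something else, mostly with a low value. They report only what shows in the picture. A call takes as long as a camera call.
- r.regions_of(name, camera): "pixels" (480x640 bool, what is visible of it) and "rect" ([left, top, right, bottom] in pixels, round what is visible of it).
- r.pinpoint(name, camera): "pixel" ([column, row] in pixels: a listed point, or the origin of a listed thing).
The state is a dict: "t": time; "joint_positions": joint angles; "qvel": joint speeds; "effort": joint torques, N m; "tool_pos": TCP position; "tcp_rot": TCP orientation; "ft_force": force on the tool from outside, world axes, zero at the start; "wrist_torque": the same for the moment, N m; "gripper_width": finger opening in m; "gripper_force": force on a finger pad.
Only numpy, scipy, OpenCV 4.12 (cv2) and the standard library are available. Lean on these libraries where they do the work, as an engineer would, in place of code of your own. Each camera call takes 0.05 s, during which the arm holds its last target. There are 200 camera calls.

## Working session

There is one attempt and no reset: what is moved stays moved. The work goes in short steps, Python scripts to look and compute and a shell command to move; the robot and the scene stay as the last step left them, time stands still between calls to the robot, and variables do not carry over. Pictures are saved under pics/ and viewed, at most 10 in all, crops included, and the job is handed in when it is done.

```bash
ls; mkdir -p pics; cat > h.py <<'E'
import numpy as np, cv2
from rig import r
from scipy.optimize import least_squares
from scipy.spatial.transform import Rotation as Ro
C={n:r.get_calibration(n) for n in("side","top")}
def proj(n,X):
    c=C[n];p=np.array(c["R"])@np.asarray(X).reshape(-1,3).T+np.array(c["t"]).reshape(3,1)
    s=p[:2]/p[2];s=s*(1+c["k1"]*(s**2).sum(0))
    return np.array([c["fx"]*s[0]+c["cx"],c["fy"]*s[1]+c["cy"]]).T
def tri(px,z=None):
    f=lambda X:np.concatenate([(proj(n,X)[0]-p) for n,p in px.items()]+([[1e4*(X[2]-z)]] if z is not None else []))
    s=least_squares(f,[0.45,0,0.1]);return s.x,np.sqrt((s.fun**2).mean())
E
python3 - <<'E'
from h import *
for n in("side","top"):
    cv2.imwrite(f"pics/{n}0.png",r.camera(n))
    c=C[n];print(n,"cam pos",-np.array(c["R"]).T@np.array(c["t"]))
P={}
for k in["rail","bay","knob_grip","holder_yellow","shoulder","holder_green","holder_blue","stand","rack","tape_black","mug_cream"]:
    P={}
    for n in("side","top"):
        d=r.pinpoint(k,n)
        print(k,n,[(np.round(q["pixel"],1).tolist(),round(q["conf"],2)) for q in d[:2]])
        if d:P[n]=np.array(d[0]["pixel"])
    if len(P)==2:print("   ",tri(P))
print(r.observe())
E
```

```text
pics
side cam pos [ 0.6121747  -0.97472996  0.84500333]
top cam pos [ 0.45845428 -0.00794443  1.13326947]
rail side [([339.3, 222.0], 0.62)]
rail top [([308.6, 215.5], 0.67)]
    (array([0.58319072, 0.0092315 , 0.09505981]), np.float64(0.5629162933486636))
bay side [([330.0, 232.0], 0.72)]
bay top [([320.9, 229.6], 0.75)]
    (array([ 0.55776026, -0.02016884,  0.08686795]), np.float64(1.3492310562364622))
knob_grip side [([305.5, 249.6], 0.45)]
knob_grip top [([346.1, 247.5], 0.46)]
    (array([ 0.51216971, -0.08217928,  0.08516575]), np.float64(0.028527130870991423))
holder_yellow side [([248.4, 346.4], 0.75)]
holder_yellow top [([421.4, 290.4], 0.43), ([423.0, 290.6], 0.4)]
    (array([ 0.41323249, -0.28672406, -0.00174732]), np.float64(0.7121523465503778))
shoulder side [([245.8, 339.5], 0.69), ([254.5, 335.4], 0.5)]
shoulder top [([426.1, 291.9], 0.53)]
    (array([ 0.41122035, -0.29213326,  0.02549072]), np.float64(0.82793244207964))
holder_green side [([256.9, 317.1], 0.8)]
holder_green top [([398.2, 285.0], 0.61)]
    (array([ 0.42330417, -0.22271341,  0.01573403]), np.float64
[... 984 characters left out ...]
75360905))
{'t': 1.2, 'joint_positions': array([-7.12194910e+01,  1.37860238e+01,  2.85761912e-01,  7.64986423e+01,
       -1.61278720e-04,  9.00008254e+01]), 'qvel': array([ 0.10508478,  0.03992867, -0.02055084, -0.00223205, -0.03772426,
       -0.17186552]), 'effort': array([ 2.02733804e-04, -3.72220552e+01,  2.52691108e+01,  1.20549383e-03,
        6.48532773e-05, -2.12137081e-06]), 'tool_pos': array([ 0.16097494, -0.47339125,  0.23129592]), 'tcp_rot': array([1.79998904e+02, 1.61262934e-04, 1.87796836e+01]), 'ft_force': array([ 0.23236252,  0.53524947, -0.58391797]), 'wrist_torque': array([-0.0164715 , -0.01466099,  0.01532929]), 'gripper_force': 0.0, 'gripper_width': 0.08535687849514537}
```

```bash
python3 - <<'E'
import cv2
a=cv2.imread("pics/top0.png")[150:330,190:470];cv2.imwrite("pics/topc.png",cv2.resize(a,None,fx=2.8,fy=2.8,interpolation=cv2.INTER_CUBIC))
a=cv2.imread("pics/side0.png")[150:390,190:450];cv2.imwrite("pics/sidec.png",cv2.resize(a,None,fx=2.5,fy=2.5,interpolation=cv2.INTER_CUBIC))
E
```

```text
(no output)
```

View pics/topc.png

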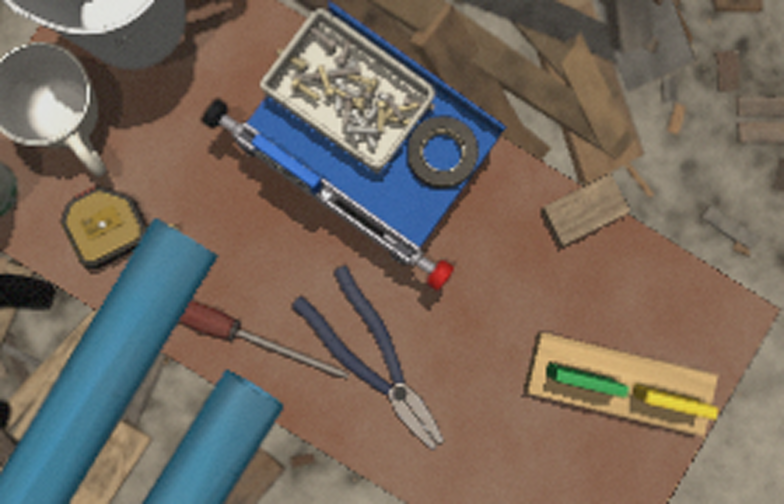

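View pics/sidec.png

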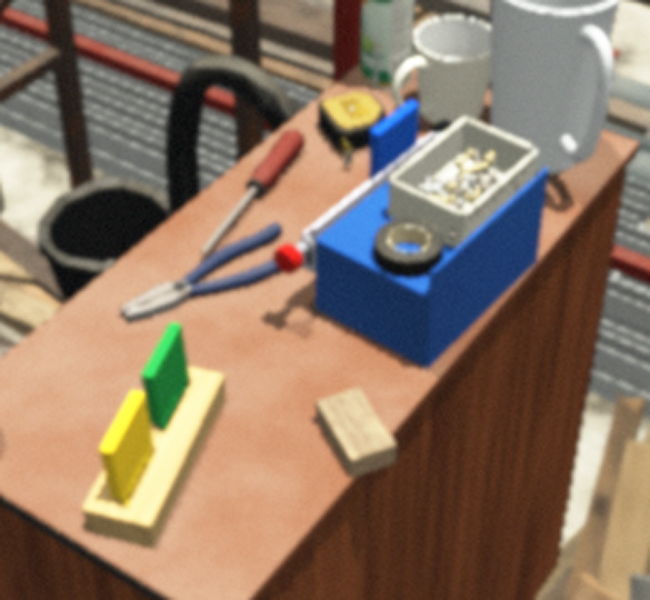

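The top view shows the rack turned about -36° with the red knob at about (346,247). The yellow holder is at the right in the stand at about (432,294), with the green one to its left. The side view agrees. Next I'll refine the poses by fitting colour masks.

```bash
cat > fit.py <<'E'
from h import *
I={n:cv2.imread(f"pics/{n}0.png") for n in C}
def mask(n,name,seed,rad):
    h=cv2.cvtColor(I[n],cv2.COLOR_BGR2HSV).astype(int);H,S,V=h[...,0],h[...,1],h[...,2]
    m={"red":((H<8)|(H>172))&(S>185)&(V>90),"yellow":(abs(H-27)<6)&(S>175),"green":(abs(H-68)<15)&(S>120),"blue":(abs(H-110)<12)&(S>120)}[name]
    m=m&(np.hypot(*(np.indices(H.shape)-np.array(seed[::-1])[:,None,None]))<rad)
    k,l,s,_=cv2.connectedComponentsWithStats(m.astype(np.uint8))
    return (l==1+np.argmax(s[1:,4])).astype(np.uint8)
def mom(m,poly=False):
    M=cv2.moments(m,not poly);A=M["m00"]
    return np.array([M["m10"]/A,M["m01"]/A]),np.array([M["mu20"],M["mu11"],M["mu02"]])/A,A
def hull(n,X): return mom(cv2.convexHull(proj(n,X).astype(np.float32)),True)
def box(a,b): return np.array([[x,y,z] for x in(a[0],b[0]) for y in(a[1],b[1]) for z in(a[2],b[2])])/1000
def place(X,p): # x,y,z,yaw,lean(about y)
    return Ro.from_euler("ZY",[p[3],p[4]],degrees=True).apply(X)+np.array(p[:3])
def fitbox(X,ms,p0,free):
    def f(q):
        p=np.array(p0,float);p[free]=q;e=[]
        for n,m in ms.items():
            c,s,A=hull(n,place(X,p));c2,s2,A2=m
            e+=list(c-c2)+list((s-s2)/np.sqrt(np.trace(np.diag(s2)[[0,0,2]].reshape(3,3)) if 0 else s2[0]+s2[2])*.5)
        return np.array(e)
    s=least_squares(f,np.array(p0,float)[free],x_scale=[.01 if i<3 else 5 for i in free],diff_step=1e-3)
    p=np.array(p0,float);p[free]=s.x
    return p,f(s.x)
E
python3 - <<'E'
from fit import *
np.set_printoptions(precision=4,suppress=True)
fr=box((-8,-32,26),(3,32,82)); a=np.linspace(0,6.28,24)
cyl=np.array([[13*np.cos(t),y,13*np.sin(t)] for t in a for y in(-8,8)])/1000
S={"yellow":((245,338),(432,294)),"green":((257,302),(400,285)),"red":((305,252),(346,247))}
for k,(s,t) in S.items():
    m={"side":mask("side",k,s,35),"top":mask("top",k,t,25)}
    mm={n:mom(v) for n,v in m.items()}
    print(k,{n:(v[0],v[2]) for n,v in mm.items()})
    if k=="red":
        for fz in([0,1],[0,1,2]): print(fitbox(cyl,mm,[.51,-.08,.077,-35.7,0],fz))
    else:
        for sub in(("side","top"),("top",),("side",)):
            for fz in([0,1,3,4],[0,1,2,3,4]):
                if len(sub)==1 and len(fz)==5: continue
                p,e=fitbox(fr,{n:mm[n] for n in sub},[.42,-.29 if k=="yellow" else -.22,.008,-13,0],fz)
                print(sub,p,e)
for n in C:
    o=I[n].copy()
    print(n,[ (k,np.round(r.regions_of(k,n)[0]["rect"],0)) for k in("holder_yellow","knob_grip")])
E
```

```text
yellow {'side': (array([240.9924, 329.1848]), 525.0), 'top': (array([431.0909, 293.303 ]), 132.0)}
('side', 'top') [  0.4102  -0.2968   0.008  -15.525    0.    ] [-0.3672 -0.5974  0.3894 -0.4933  0.2714  0.4943 -0.5137  0.8297  0.3371
  0.1375]
('side', 'top') [  0.4099  -0.296    0.0053 -15.419    0.    ] [-0.3341  0.0189  0.3758 -0.4846  0.2575 -0.1081 -0.4346  0.8105  0.3247
  0.13  ]
('top',) [  0.409   -0.2958   0.008  -19.0176   0.    ] [-0.0043 -0.0112  0.5959  0.5271  0.3034]
('side',) [  0.4112  -0.2981   0.008  -12.49     0.    ] [-0.0015 -0.0138  0.1908 -0.3709  0.4715]
green {'side': (array([255.9748, 300.0435]), 437.0), 'top': (array([399.    , 285.4429]), 140.0)}
('side', 'top') [  0.4267  -0.217    0.008  -13.9766   0.    ] [-0.0213 -0.7716  0.3779 -0.6875  0.4476  0.6504 -0.0725  0.7496  0.2028
  0.0477]
('side', 'top') [  0.4263  -0.216    0.0047 -13.9436   0.    ] [ 0.0187  0.0181  0.3692 -0.6816  0.426  -0.0331  0.0148  0.7189  0.1932
  0.0432]
('top',) [  0.4265  -0.2156   0.008  -17.5932   0.    ] [-0.0051 -0.0087  0.5414  0.4104  0.2065]
('side',) [  0.4271  -0.219    0.008  -11.1174   0.    ] [-0.0026 -0.019   0.206  -0.5702  0.6354]
red {'side': (array([304.7879, 252.9394]), 66.0), 'top': (array([347.06, 247.54]), 50.0)}
(array([  0.5115,  -0.0847,   0.077 , -35.7   ,   0.    ]), array([ 0.3584,  0.2355,  0.8596, -0.1693,  0.8228, -0.1521,  0.4052,
        0.2922, -0.0135,  0.2818]))
(array([  0.5115,  -0.085 ,   0.078 , -35.7   ,   0.    ]), array([ 0.3431, -0.0158,  0.8624, -0.1695,  0.8253,  0.0277,  0.3798,
        0.2943, -0.0141,  0.2842]))
side [('holder_yellow', array([227., 309., 250., 354.])), ('knob_grip', array([301., 245., 313., 259.]))]Traceback (most recent call last):
  File "<stdin>", line 20, in <module>
IndexError: list index out of range
```

```bash
python3 - <<'E'
import sys
from fit import *
np.set_printoptions(precision=4,suppress=True)
# rack fit from network points
pts={"rail":(-68,0,85),"bay":(-68,-38,85),"knob_grip":(-68,-121,77),"holder_blue":(-68,38,59),"rack":(0,0,0)}
obs={"rail":((339.3,222),(308.6,215.5)),"bay":((330,232),(320.9,229.6)),"knob_grip":((305.5,249.6),(346.1,247.5)),"holder_blue":((346,226),(292.1,211.4)),"rack":((361.6,266.4),(322.4,201.3))}
def f(q):
    e=[]
    for k,X in pts.items():
        W=place(np.array([X])/1000,[q[0],q[1],0,q[2],0])
        for n,o in zip(("side","top"),obs[k]): e+=list(proj(n,W)[0]-o)
    return np.array(e)
s=least_squares(f,[.63,-.02,-35],x_scale=[.01,.01,5],loss="soft_l1")
print("rack",s.x);print(f(s.x).reshape(-1,4))
q=[*s.x[:2],0,s.x[2],0]
for k,X in pts.items(): print(k,place(np.array([X])/1000,q))
# overlay
ed=[[(-69.5+d,y,85),(-69.5+d,-y,85)] for d in(-4,) for y in(92,)]
corners=[[-62,-92,85],[62,-92,85],[62,92,112],[62,-92,112],[62,-92,0],[-62,-92,0],[-68,-38,85],[-68,121,77],[-68,-121,77],[-68,0,85]]
for n,(r0,r1,c0,c1) in {"top":(145,265,250,390),"side":(180,300,290,430)}.items():
    k=5;o=cv2.resize(I[n],None,fx=k,fy=k,interpolation=cv2.INTER_CUBIC)
    for u in proj(n,place(np.array(corners)/1000.,q)): cv2.drawMarker(o,tuple(int((v+.5)*k) for v in u),(255,0,255),0,14,1)
    cv2.imwrite(f"pics/ov_{n}.png",o[r0*k:r1*k,c0*k:c1*k])
E
```

```text
rack [  0.6364  -0.0239 -34.5308]
[[-0.4415  1.8906 -2.1773  2.4257]
 [-1.2912 -0.0989 -1.6744 -2.3537]
 [-0.2755  3.6913  0.9181  0.3313]
 [ 2.3154 -1.0608  2.0532 -1.315 ]
 [-0.2733 -2.7303  0.0835 -0.5389]]
rail [[0.5803 0.0147 0.085 ]]
bay [[ 0.5588 -0.0166  0.085 ]]
knob_grip [[ 0.5118 -0.085   0.077 ]]
holder_blue [[0.6019 0.046  0.059 ]]
rack [[ 0.6364 -0.0239  0.    ]]
```

View pics/ov_top.png

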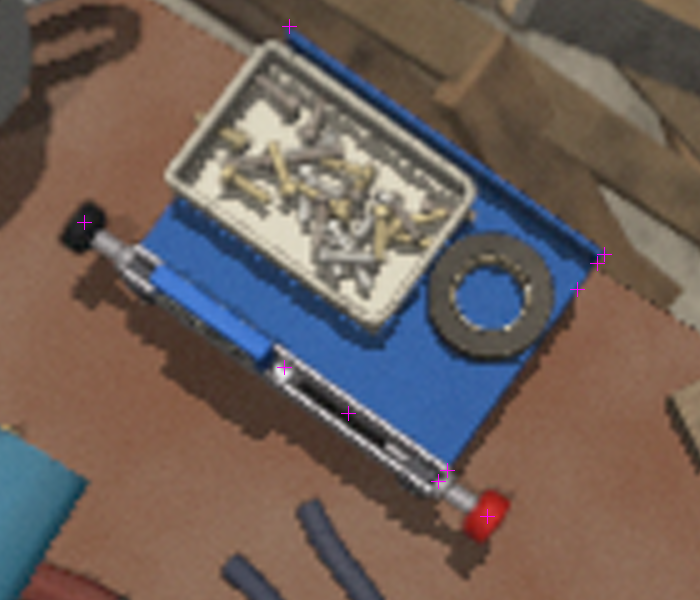

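```bash
sed -i 's/,diff_step=1e-3/,diff_step=1e-3/; s/np.array(p0,float)\[free\],x_scale/np.array(p0,float)[free]+1e-9,x_scale/' fit.py; python3 - <<'E'
from fit import *
np.set_printoptions(precision=4,suppress=True)
fr=box((-8,-32,26),(3,32,82)); ft=box((-3,-30,20),(3,30,26))
S={"yellow":((245,338),(432,294),-.29),"green":((257,302),(400,285),-.22)}
for k,(s,t,y) in S.items():
    m={"side":mom(mask("side",k,s,35)),"top":mom(mask("top",k,t,25))}
    for l0 in(-4,4):
        p,e=fitbox(np.vstack([fr]),m,[.42,y,.008,-14,l0],[0,1,3,4]); print(k,p,e,place(np.array([[0,0,.026],[-.0025,0,.07]]),p))
E
```

```text
yellow [  0.4207  -0.2984   0.008  -11.2181 -11.4474] [-0.3051 -0.1113  0.3716  0.2764  0.334   0.0336 -0.3937  0.3583  0.1018
  0.2892] [[ 0.4156 -0.2974  0.0335]
 [ 0.4047 -0.2952  0.0761]]
yellow [  0.407   -0.296    0.008  -14.7414   3.4709] [-0.391  -0.5911  0.3142 -0.6605  0.345   0.4813 -0.5342  0.6843  0.1284
  0.1012] [[ 0.4085 -0.2964  0.034 ]
 [ 0.4087 -0.2965  0.078 ]]
green [  0.439   -0.2187   0.008  -10.1612 -13.453 ] [ 0.054  -0.1407  0.4495  0.1651  0.3836  0.122   0.056   0.2917 -0.0354
  0.3069] [[ 0.433  -0.2176  0.0333]
 [ 0.4206 -0.2154  0.0755]]
green [  0.4267  -0.217    0.008  -14.0317  -0.053 ] [-0.017  -0.7728  0.3817 -0.6866  0.4438  0.6488 -0.075   0.7498  0.2085
  0.0499] [[ 0.4267 -0.217   0.034 ]
 [ 0.4243 -0.2164  0.078 ]]
```

The overlay matches the rack: the bay marker lies in the slot and the red knob marker lies on the knob. The true yaw looks closer to -35°. Going to the knob first.

```bash
cat > go.py <<'E'
import sys
from h import *
# usage: go.py x y z yaw (mm, deg) -> tool-frame shift
t=np.array(list(map(float,sys.argv[1:4])));yaw=float(sys.argv[4])
o=r.observe();R=Ro.from_euler("xyz",o["tcp_rot"],degrees=True)
T=Ro.from_euler("xyz",[180,0,yaw],degrees=True)
print("t",o["t"],"shift",np.round(R.inv().apply(t-np.array(o["tool_pos"])*1000),1),"turn",np.round((R.inv()*T).as_rotvec(degrees=True),2))
E
python3 go.py 511 -86 150 55.2
```

```text
t 1.4 shift [ 456.1 -254.    81.3] turn [ -0.     0.   -36.42]
```

```bash
python3 -m inch '[{"fingers":1,"tx":456,"ty":-254,"tz":81,"wz":-36.4},{"fingers":1,"tx":456,"ty":-254,"tz":81,"wz":-36.4},{"fingers":1,"tx":456,"ty":-254,"tz":81,"wz":-36.4},{"fingers":1,"tx":456,"ty":-254,"tz":81,"wz":-36.4},{"fingers":1,"tx":456,"ty":-254,"tz":81,"wz":-36.4},{"fingers":1,"tx":456,"ty":-254,"tz":81,"wz":-36.4},{"fingers":1,"tx":456,"ty":-254,"tz":81,"wz":-36.4},{"fingers":1,"tx":456,"ty":-254,"tz":81,"wz":-36.4}]'; python3 go.py 511 -86 150 55.2
```

```text
t 1.4 shift [ 456.1 -254.    81.3] turn [ -0.     0.   -36.42]invalid input at $[0]: expected keys fingers, tx, ty, tz, wx, wy, wz
```

```bash
python3 -m inch '[{"fingers":1,"tx":456,"ty":-254,"tz":81,"wx":0,"wy":0,"wz":-36.4},{"fingers":1,"tx":456,"ty":-254,"tz":81,"wx":0,"wy":0,"wz":-36.4},{"fingers":1,"tx":456,"ty":-254,"tz":81,"wx":0,"wy":0,"wz":-36.4},{"fingers":1,"tx":456,"ty":-254,"tz":81,"wx":0,"wy":0,"wz":-36.4},{"fingers":1,"tx":456,"ty":-254,"tz":81,"wx":0,"wy":0,"wz":-36.4},{"fingers":1,"tx":456,"ty":-254,"tz":81,"wx":0,"wy":0,"wz":-36.4},{"fingers":1,"tx":456,"ty":-254,"tz":81,"wx":0,"wy":0,"wz":-36.4},{"fingers":1,"tx":456,"ty":-254,"tz":81,"wx":0,"wy":0,"wz":-36.4}]'; python3 go.py 511 -86 150 55.2
```

```text
t: 2.07
tool_pos: [0.3828, -0.2273, 0.1802]
tcp_rot: [179.9, 0.0, 55.2]
ft_force: [1.5, -0.9, 0.3]
gripper_width: 0.0855
gripper_force: 0.0
t 2.0667 shift [189.2  24.4  30.2] turn [ 0.05  0.   -0.03]
```

```bash
python3 -m inch '[{"fingers":1,"tx":180,"ty":24,"tz":30,"wx":0,"wy":0,"wz":0},{"fingers":1,"tx":180,"ty":24,"tz":30,"wx":0,"wy":0,"wz":0},{"fingers":1,"tx":180,"ty":24,"tz":30,"wx":0,"wy":0,"wz":0},{"fingers":1,"tx":180,"ty":24,"tz":30,"wx":0,"wy":0,"wz":0},{"fingers":1,"tx":180,"ty":24,"tz":30,"wx":0,"wy":0,"wz":0},{"fingers":1,"tx":180,"ty":24,"tz":30,"wx":0,"wy":0,"wz":0},{"fingers":1,"tx":180,"ty":24,"tz":30,"wx":0,"wy":0,"wz":0}]'; python3 go.py 511 -86 60 55.2
```

```text
t: 2.65
tool_pos: [0.5043, -0.0941, 0.1497]
tcp_rot: [-179.9, 0.1, 55.3]
ft_force: [0.1, -0.6, 0.4]
gripper_width: 0.0855
gripper_force: 0.0
t 2.65 shift [10.5  1.  89.7] turn [-0.06  0.06  0.12]
```

```bash
python3 -m inch '[{"fingers":1,"tx":10,"ty":1,"tz":40,"wx":0,"wy":0,"wz":0},{"fingers":1,"tx":10,"ty":1,"tz":75,"wx":0,"wy":0,"wz":0},{"fingers":1,"tx":10,"ty":1,"tz":90,"wx":0,"wy":0,"wz":0},{"fingers":1,"tx":10,"ty":1,"tz":90,"wx":0,"wy":0,"wz":0},{"fingers":0.5,"tx":10,"ty":1,"tz":90,"wx":0,"wy":0,"wz":0},{"fingers":0.4,"tx":10,"ty":1,"tz":90,"wx":0,"wy":0,"wz":0},{"fingers":0,"tx":10,"ty":1,"tz":90,"wx":0,"wy":0,"wz":0},{"fingers":0,"tx":10,"ty":1,"tz":90,"wx":0,"wy":0,"wz":0}]' 60; python3 go.py 511 -86 60 55.2
```

```text
t: 3.32
tool_pos: [0.5122, -0.0879, 0.0621]
tcp_rot: [179.8, -0.1, 55.1]
ft_force: [-0.0, 0.0, 1.0]
gripper_width: 0.039
gripper_force: 0.0
t 3.3167 shift [ 0.9 -2.1  2.1] turn [ 0.2  -0.09 -0.06]
```

```bash
python3 -m inch '[{"fingers":0,"tx":0,"ty":0,"tz":0,"wx":0,"wy":0,"wz":0},{"fingers":0,"tx":0,"ty":0,"tz":0,"wx":0,"wy":0,"wz":0},{"fingers":0,"tx":0,"ty":0,"tz":0,"wx":0,"wy":0,"wz":0}]'; python3 -c "
from h import *
cv2.imwrite('pics/knob1.png',np.hstack([cv2.resize(r.camera(n)[a:a+100,b:b+100],None,fx=4,fy=4,interpolation=2) for n,a,b in(('top',190,290),('side',190,250))]))"
```

```text
t: 3.57
tool_pos: [0.5104, -0.0868, 0.0618]
tcp_rot: [-180.0, -0.0, 55.2]
ft_force: [-3.5, 0.6, 8.6]
gripper_width: 0.0227
gripper_force: 58.4
```

View pics/knob1.png

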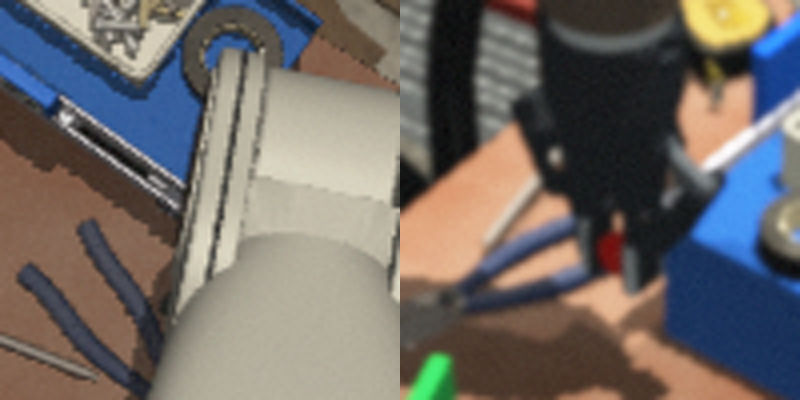

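The knob is held in the right place, but at 22.7 mm across, so the pads sit above its centre. I'll re-grip about 7 mm lower.

```bash
python3 -m inch '[{"fingers":0.45,"tx":0,"ty":0,"tz":0,"wx":0,"wy":0,"wz":0},{"fingers":0.45,"tx":0,"ty":0,"tz":0,"wx":0,"wy":0,"wz":0},{"fingers":0.45,"tx":0,"ty":0,"tz":7,"wx":0,"wy":0,"wz":0},{"fingers":0.45,"tx":0,"ty":0,"tz":7,"wx":0,"wy":0,"wz":0},{"fingers":0,"tx":0,"ty":0,"tz":7,"wx":0,"wy":0,"wz":0},{"fingers":0,"tx":0,"ty":0,"tz":7,"wx":0,"wy":0,"wz":0},{"fingers":0,"tx":0,"ty":0,"tz":7,"wx":0,"wy":0,"wz":0}]' 60
```

```text
t: 4.25
tool_pos: [0.51, -0.087, 0.0528]
tcp_rot: [-179.9, 0.0, 55.2]
ft_force: [-2.3, 0.6, -0.2]
gripper_width: 0.0233
gripper_force: 58.7
```

```bash
python3 -m inch '[{"fingers":0,"tx":-4,"ty":0,"tz":0,"wx":0,"wy":0,"wz":0},{"fingers":0,"tx":-8,"ty":0,"tz":0,"wx":0,"wy":0,"wz":0},{"fingers":0,"tx":-12,"ty":0,"tz":0,"wx":0,"wy":0,"wz":0},{"fingers":0,"tx":-16,"ty":0,"tz":0,"wx":0,"wy":0,"wz":0},{"fingers":0,"tx":-19,"ty":0,"tz":0,"wx":0,"wy":0,"wz":0},{"fingers":0,"tx":-19,"ty":0,"tz":0,"wx":0,"wy":0,"wz":0}]'
```

```text
t: 4.75
tool_pos: [0.4999, -0.102, 0.0528]
tcp_rot: [-179.9, -0.2, 55.2]
ft_force: [0.4, 4.6, -2.6]
gripper_width: 0.0232
gripper_force: 59.2
```

```bash
python3 -m inch '[{"fingers":0,"tx":-2,"ty":0,"tz":0,"wx":0,"wy":0,"wz":0},{"fingers":0,"tx":-2,"ty":0,"tz":0,"wx":0,"wy":0,"wz":0},{"fingers":0,"tx":-2,"ty":0,"tz":0,"wx":0,"wy":0,"wz":0}]'
```

```text
t: 5.0
tool_pos: [0.5, -0.102, 0.0528]
tcp_rot: [-179.9, -0.4, 55.3]
ft_force: [3.4, 8.0, -4.7]
gripper_width: 0.0229
gripper_force: 59.1
```

```bash
python3 -m inch '[{"fingers":0,"tx":3,"ty":0,"tz":0,"wx":0,"wy":0,"wz":0},{"fingers":0.5,"tx":3,"ty":0,"tz":0,"wx":0,"wy":0,"wz":0},{"fingers":0.7,"tx":3,"ty":0,"tz":0,"wx":0,"wy":0,"wz":0},{"fingers":1,"tx":3,"ty":0,"tz":-30,"wx":0,"wy":0,"wz":0},{"fingers":1,"tx":3,"ty":0,"tz":-70,"wx":0,"wy":0,"wz":0},{"fingers":1,"tx":3,"ty":0,"tz":-105,"wx":0,"wy":0,"wz":0},{"fingers":1,"tx":3,"ty":0,"tz":-110,"wx":0,"wy":0,"wz":0}]'; python3 go.py 407 -296 165 77
```

```text
t: 5.58
tool_pos: [0.505, -0.1035, 0.1705]
tcp_rot: [179.3, -0.3, 55.1]
ft_force: [1.5, 0.1, 1.3]
gripper_width: 0.0854
gripper_force: 0.0
t 5.5833 shift [-214.1   29.5    4.7] turn [  0.76  -0.15 -21.85]
```

```bash
python3 -m inch '[{"fingers":1,"tx":-213,"ty":30,"tz":4,"wx":0,"wy":0,"wz":-21.9},{"fingers":1,"tx":-213,"ty":30,"tz":4,"wx":0,"wy":0,"wz":-21.9},{"fingers":1,"tx":-213,"ty":30,"tz":4,"wx":0,"wy":0,"wz":-21.9},{"fingers":1,"tx":-213,"ty":30,"tz":4,"wx":0,"wy":0,"wz":-21.9},{"fingers":1,"tx":-213,"ty":30,"tz":4,"wx":0,"wy":0,"wz":-21.9},{"fingers":1,"tx":-213,"ty":30,"tz":4,"wx":0,"wy":0,"wz":-21.9},{"fingers":1,"tx":-213,"ty":30,"tz":4,"wx":0,"wy":0,"wz":-21.9},{"fingers":1,"tx":-213,"ty":30,"tz":4,"wx":0,"wy":0,"wz":-21.9}]'; python3 go.py 408 -296 62 77; python3 -c "
from h import *
print(r.pinpoint('knob_grip','top')[:1]); r.camera('top'); print([(p['pixel'],p['conf']) for p in r.pinpoint('knob_grip','top')], proj('top',[.5015,-.100,.077]))"
```

```text
t: 6.25
tool_pos: [0.403, -0.2955, 0.1593]
tcp_rot: [179.9, 0.0, 76.9]
ft_force: [-0.3, 1.0, 0.9]
gripper_width: 0.0852
gripper_force: 0.0
t 6.25 shift [ 0.7  4.9 97.3] turn [ 0.06  0.01 -0.12]
[]
[([397.7, 282.9], 0.54), ([350.7, 248.8], 0.46)] [[353.12631285 252.25431079]]
```

```bash
python3 -m inch '[{"fingers":1,"tx":0,"ty":4,"tz":35,"wx":0,"wy":0,"wz":0},{"fingers":1,"tx":0,"ty":4,"tz":70,"wx":0,"wy":0,"wz":0},{"fingers":1,"tx":0,"ty":4,"tz":95,"wx":0,"wy":0,"wz":0},{"fingers":1,"tx":0,"ty":4,"tz":100,"wx":0,"wy":0,"wz":0},{"fingers":0.5,"tx":0,"ty":4,"tz":100,"wx":0,"wy":0,"wz":0},{"fingers":0.3,"tx":0,"ty":4,"tz":100,"wx":0,"wy":0,"wz":0}]'; python3 -c "
from h import *
a=r.camera('top')
cv2.imwrite('pics/k2.png',np.hstack([cv2.resize(a[150:300,270:390],None,fx=3.3,fy=3.3,interpolation=2),cv2.resize(r.camera('side')[270:420,190:310],None,fx=3.3,fy=3.3,interpolation=2)]))"
```

```text
t: 6.9
tool_pos: [0.4085, -0.2947, 0.0601]
tcp_rot: [179.9, 0.0, 77.2]
ft_force: [-0.0, -1.0, 1.1]
gripper_width: 0.0639
gripper_force: 0.0
```

View pics/k2.png

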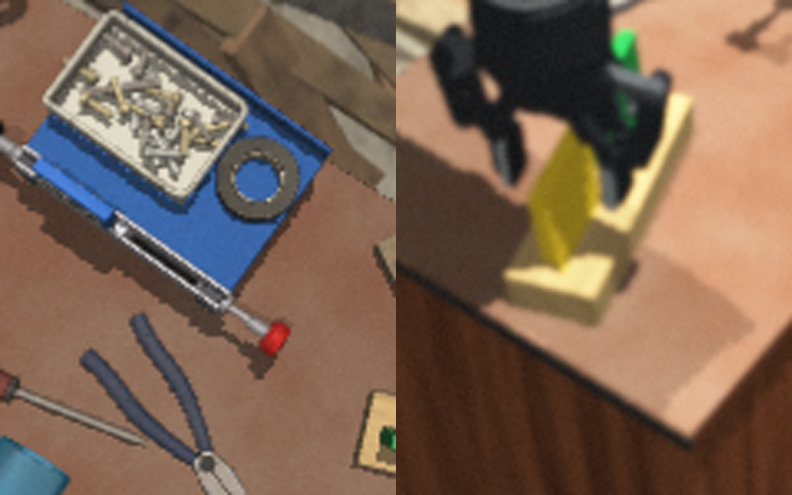

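The knob is out: it shows at (353,252) in the top view, where the full-stop position projects. The fingers straddle the yellow holder, so I'm closing them.

```bash
python3 -m inch '[{"fingers":0.3,"tx":0,"ty":0,"tz":0,"wx":0,"wy":0,"wz":0},{"fingers":0.2,"tx":0,"ty":0,"tz":0,"wx":0,"wy":0,"wz":0},{"fingers":0,"tx":0,"ty":0,"tz":0,"wx":0,"wy":0,"wz":0},{"fingers":0,"tx":0,"ty":0,"tz":0,"wx":0,"wy":0,"wz":0},{"fingers":0,"tx":0,"ty":0,"tz":0,"wx":0,"wy":0,"wz":0},{"fingers":0,"tx":0,"ty":0,"tz":0,"wx":0,"wy":0,"wz":0},{"fingers":0,"tx":0,"ty":0,"tz":0,"wx":0,"wy":0,"wz":0}]' 70
```

```text
t: 7.58
tool_pos: [0.4086, -0.2957, 0.0605]
tcp_rot: [179.8, 0.1, 77.1]
ft_force: [0.7, 0.9, 5.3]
gripper_width: 0.0098
gripper_force: 69.5
```

```bash
python3 -m inch '[{"fingers":0,"tx":0,"ty":0,"tz":-15,"wx":0,"wy":0,"wz":0},{"fingers":0,"tx":0,"ty":0,"tz":-40,"wx":0,"wy":0,"wz":0},{"fingers":0,"tx":0,"ty":0,"tz":-75,"wx":0,"wy":0,"wz":0},{"fingers":0,"tx":0,"ty":0,"tz":-110,"wx":0,"wy":0,"wz":0},{"fingers":0,"tx":0,"ty":0,"tz":-120,"wx":0,"wy":0,"wz":0},{"fingers":0,"tx":0,"ty":0,"tz":-120,"wx":0,"wy":0,"wz":0}]'; python3 go.py 558 -17 180 55
```

```text
t: 8.08
tool_pos: [0.4092, -0.2963, 0.1826]
tcp_rot: [179.6, 0.2, 77.1]
ft_force: [1.4, -0.5, 0.1]
gripper_width: 0.0095
gripper_force: 69.5
t 8.0833 shift [305.6  82.6   2.2] turn [ 0.39  0.09 22.07]
```

```bash
python3 -m inch '[{"fingers":0,"tx":304,"ty":76,"tz":2,"wx":0,"wy":0,"wz":22.1},{"fingers":0,"tx":304,"ty":76,"tz":2,"wx":0,"wy":0,"wz":22.1},{"fingers":0,"tx":304,"ty":76,"tz":2,"wx":0,"wy":0,"wz":22.1},{"fingers":0,"tx":304,"ty":76,"tz":2,"wx":0,"wy":0,"wz":22.1},{"fingers":0,"tx":304,"ty":76,"tz":2,"wx":0,"wy":0,"wz":22.1},{"fingers":0,"tx":304,"ty":76,"tz":2,"wx":0,"wy":0,"wz":22.1},{"fingers":0,"tx":304,"ty":76,"tz":2,"wx":0,"wy":0,"wz":22.1},{"fingers":0,"tx":304,"ty":76,"tz":2,"wx":0,"wy":0,"wz":22.1}]'; python3 go.py 557 -15 180 55
```

```text
t: 8.75
tool_pos: [0.5488, -0.0132, 0.1746]
tcp_rot: [-179.8, 0.1, 55.0]
ft_force: [0.4, -0.1, -0.9]
gripper_width: 0.0099
gripper_force: 69.4
t 8.75 shift [ 3.2  7.8 -5.4] turn [-0.2   0.12  0.03]
```

```bash
python3 -m inch '[{"fingers":0,"tx":2,"ty":0,"tz":-4,"wx":0,"wy":0,"wz":0},{"fingers":0,"tx":2,"ty":0,"tz":-4,"wx":0,"wy":0,"wz":0},{"fingers":0,"tx":2,"ty":0,"tz":-4,"wx":0,"wy":0,"wz":0}]'; cat > ov.py <<'E'
import sys
from fit import *
o=r.observe();t=np.array(o["tool_pos"]);print("tcp",t,o["tcp_rot"],o["ft_force"])
# expected holder: tcp at holder (-2.5,0,52.5)
Rh=Ro.from_euler("xyz",o["tcp_rot"],degrees=True).as_matrix();A=np.column_stack([Rh[:,1],Rh[:,0],-Rh[:,2]])
X=np.vstack([box((-8,-32,26),(3,32,82)),box((-3,-30,0),(3,30,26))])
W=(X-np.array([-.0025,0,.0525]))@A.T+t
k=6;ims=[]
for n in("side","top"):
    im=r.camera(n);cv2.imwrite(f"pics/raw_{n}_{sys.argv[1]}.png",im)
    o=cv2.resize(im,None,fx=k,fy=k,interpolation=cv2.INTER_CUBIC)
    p=(proj(n,W)+.5)*k
    for u in p: cv2.drawMarker(o,tuple(int(v) for v in u),(255,0,255),0,14,1)
    c=p.mean(0).astype(int);ims.append(o[c[1]-270:c[1]+270,c[0]-195:c[0]+195])
cv2.imwrite(f"pics/ov_{sys.argv[1]}.png",np.hstack(ims))
E
python3 ov.py a
```

```text
t: 9.0
tool_pos: [0.5495, -0.0141, 0.1793]
tcp_rot: [-179.9, 0.1, 55.0]
ft_force: [-0.6, -0.2, -0.7]
gripper_width: 0.0099
gripper_force: 69.4
tcp [ 0.5494562  -0.01405114  0.17933706] [-1.79850451e+02  1.42273556e-01  5.50195457e+01] [-0.63795485 -0.24305339 -0.68116558]
```

View pics/ov_a.png

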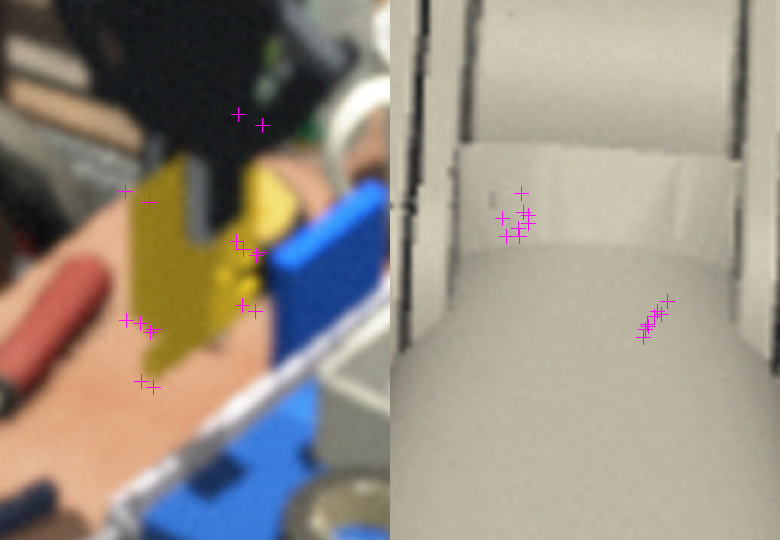

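In the side view the held holder lies within 1-2 px of the predicted outline (foot tip at (150,375) in the crop, predicted (147,384)). Next I'll lower it in front of the back plate and feel for the plate.

```bash
python3 -m inch '[{"fingers":0,"tx":2,"ty":0,"tz":20,"wx":0,"wy":0,"wz":0},{"fingers":0,"tx":2,"ty":0,"tz":33,"wx":0,"wy":0,"wz":0},{"fingers":0,"tx":2,"ty":0,"tz":38,"wx":0,"wy":0,"wz":0},{"fingers":0,"tx":2,"ty":0,"tz":38,"wx":0,"wy":0,"wz":0},{"fingers":0,"tx":2,"ty":0,"tz":38,"wx":0,"wy":0,"wz":0}]'; python3 -m inch '[{"fingers":0,"tx":0,"ty":2,"tz":0,"wx":0,"wy":0,"wz":0},{"fingers":0,"tx":0,"ty":4,"tz":0,"wx":0,"wy":0,"wz":0},{"fingers":0,"tx":0,"ty":5,"tz":0,"wx":0,"wy":0,"wz":0},{"fingers":0,"tx":0,"ty":5,"tz":0,"wx":0,"wy":0,"wz":0}]'
```

```text
t: 9.52
tool_pos: [0.5514, -0.0134, 0.1433]
tcp_rot: [-180.0, 0.0, 54.9]
ft_force: [-0.0, 0.2, 0.0]
gripper_width: 0.0096
gripper_force: 69.4
t: 9.85
tool_pos: [0.5562, -0.0152, 0.1437]
tcp_rot: [180.0, -0.0, 55.0]
ft_force: [-0.3, 0.7, -0.0]
gripper_width: 0.0096
gripper_force: 69.4
```

```bash
python3 -m inch '[{"fingers":0,"tx":0,"ty":0,"tz":2,"wx":0,"wy":0,"wz":0},{"fingers":0,"tx":0,"ty":1,"tz":2,"wx":0,"wy":0,"wz":0},{"fingers":0,"tx":0,"ty":2,"tz":2,"wx":0,"wy":0,"wz":0},{"fingers":0,"tx":0,"ty":2,"tz":2,"wx":0,"wy":0,"wz":0}]';python3 -m inch '[{"fingers":0,"tx":0,"ty":1,"tz":0,"wx":0,"wy":0,"wz":0},{"fingers":0,"tx":0,"ty":1,"tz":0,"wx":0,"wy":0,"wz":0}]';python3 -m inch '[{"fingers":0,"tx":0,"ty":1,"tz":0,"wx":0,"wy":0,"wz":0},{"fingers":0,"tx":0,"ty":1,"tz":0,"wx":0,"wy":0,"wz":0}]'
```

```text
t: 10.18
tool_pos: [0.5566, -0.0157, 0.1409]
tcp_rot: [-179.8, 0.0, 55.0]
ft_force: [-3.3, 2.2, -0.1]
gripper_width: 0.0096
gripper_force: 69.7
t: 10.35
tool_pos: [0.5567, -0.0158, 0.1408]
tcp_rot: [-179.8, 0.0, 55.0]
ft_force: [-5.2, 4.1, 2.1]
gripper_width: 0.01
gripper_force: 69.9
t: 10.52
tool_pos: [0.5569, -0.016, 0.1406]
tcp_rot: [-179.7, 0.0, 55.1]
ft_force: [-5.7, 4.8, 2.7]
gripper_width: 0.0097
gripper_force: 70.0
```

Contact with the back plate at about 7 N. I'll back off to the slot centre and lower.

```bash
python3 -m inch '[{"fingers":0,"tx":0,"ty":-4.8,"tz":0,"wx":0,"wy":0,"wz":0},{"fingers":0,"tx":0,"ty":-4.8,"tz":0,"wx":0,"wy":0,"wz":0},{"fingers":0,"tx":0,"ty":-4.8,"tz":2,"wx":0,"wy":0,"wz":0},{"fingers":0,"tx":0,"ty":-4.8,"tz":4,"wx":0,"wy":0,"wz":0},{"fingers":0,"tx":0,"ty":-4.8,"tz":6,"wx":0,"wy":0,"wz":0},{"fingers":0,"tx":0,"ty":-4.8,"tz":6,"wx":0,"wy":0,"wz":0}]'
```

```text
t: 11.02
tool_pos: [0.5553, -0.0151, 0.1347]
tcp_rot: [180.0, 0.0, 55.0]
ft_force: [0.5, -0.1, -2.3]
gripper_width: 0.01
gripper_force: 69.5
```

```bash
python3 -m inch '[{"fingers":0,"tx":0,"ty":0,"tz":2,"wx":0,"wy":0,"wz":0},{"fingers":0,"tx":0,"ty":0,"tz":4,"wx":0,"wy":0,"wz":0},{"fingers":0,"tx":0,"ty":0,"tz":6,"wx":0,"wy":0,"wz":0},{"fingers":0,"tx":0,"ty":0,"tz":6,"wx":0,"wy":0,"wz":0}]';python3 -m inch '[{"fingers":0,"tx":0,"ty":0,"tz":2,"wx":0,"wy":0,"wz":0},{"fingers":0,"tx":0,"ty":0,"tz":4,"wx":0,"wy":0,"wz":0},{"fingers":0,"tx":0,"ty":0,"tz":4,"wx":0,"wy":0,"wz":0}]'
```

```text
t: 11.35
tool_pos: [0.5549, -0.0148, 0.1286]
tcp_rot: [-180.0, 0.0, 55.0]
ft_force: [-1.2, -0.2, -0.1]
gripper_width: 0.0097
gripper_force: 69.5
t: 11.6
tool_pos: [0.5549, -0.0148, 0.1247]
tcp_rot: [-180.0, 0.0, 55.0]
ft_force: [0.1, -0.6, -0.6]
gripper_width: 0.0103
gripper_force: 69.5
```

```bash
python3 -m inch '[{"fingers":0,"tx":0,"ty":0,"tz":2,"wx":0,"wy":0,"wz":0},{"fingers":0,"tx":0,"ty":0,"tz":4,"wx":0,"wy":0,"wz":0},{"fingers":0,"tx":0,"ty":0,"tz":6,"wx":0,"wy":0,"wz":0},{"fingers":0,"tx":0,"ty":0,"tz":6,"wx":0,"wy":0,"wz":0}]';python3 -m inch '[{"fingers":0,"tx":0,"ty":0,"tz":2,"wx":0,"wy":0,"wz":0},{"fingers":0,"tx":0,"ty":0,"tz":4,"wx":0,"wy":0,"wz":0},{"fingers":0,"tx":0,"ty":0,"tz":4,"wx":0,"wy":0,"wz":0}]'
```

```text
t: 11.93
tool_pos: [0.5549, -0.0147, 0.1186]
tcp_rot: [-180.0, 0.0, 55.0]
ft_force: [-0.8, -0.1, -0.9]
gripper_width: 0.01
gripper_force: 69.5
t: 12.18
tool_pos: [0.5554, -0.0147, 0.1155]
tcp_rot: [180.0, -0.0, 55.0]
ft_force: [-1.3, 0.7, 4.0]
gripper_width: 0.0099
gripper_force: 70.2
```

```bash
python3 -m inch '[{"fingers":0,"tx":0,"ty":0,"tz":2,"wx":0,"wy":0,"wz":0},{"fingers":0,"tx":0,"ty":0,"tz":4,"wx":0,"wy":0,"wz":0},{"fingers":0,"tx":0,"ty":0,"tz":4,"wx":0,"wy":0,"wz":0}]' 100;python3 -m inch '[{"fingers":0,"tx":0,"ty":0,"tz":2,"wx":0,"wy":0,"wz":0},{"fingers":0,"tx":0,"ty":0,"tz":4,"wx":0,"wy":0,"wz":0},{"fingers":0,"tx":0,"ty":0,"tz":4,"wx":0,"wy":0,"wz":0}]'
```

```text
t: 12.43
tool_pos: [0.5555, -0.0147, 0.1118]
tcp_rot: [180.0, -0.0, 55.0]
ft_force: [-1.9, -0.1, 5.6]
gripper_width: 0.0095
gripper_force: 100.7
t: 12.68
tool_pos: [0.5558, -0.0148, 0.1115]
tcp_rot: [179.8, -0.1, 55.0]
ft_force: [-7.7, 0.7, 25.0]
gripper_width: 0.0093
gripper_force: 103.2
```

Hard stop at TCP z 111.5 with 25 N, about where home should be. Checking by camera.

```bash
python3 ov.py b; python3 -c "
from h import *
for n in('side','top'):
  for k in('shoulder','bay','holder_yellow','knob_grip'): print(n,k,[(np.round(p['pixel'],1),round(p['conf'],2)) for p in r.pinpoint(k,n)[:2]])
print(r.observe()['ft_force'])"
```

```text
tcp [ 0.55575619 -0.0147553   0.11146134] [ 1.79830098e+02 -1.17256762e-01  5.49821946e+01] [-7.69795803  0.7418675  24.9906469 ]
side shoulder [(array([328.1, 232.5]), 0.66)]
side bay [(array([333.5, 233.8]), 0.56)]
side holder_yellow [(array([327.9, 242.6]), 0.81)]
side knob_grip [(array([303. , 257.3]), 0.5)]
top shoulder []
top bay []
top holder_yellow []
top knob_grip [(array([351.1, 249.8]), 0.49)]
[-8.83187481 -0.07335866 24.95969613]
```

View pics/ov_b.png

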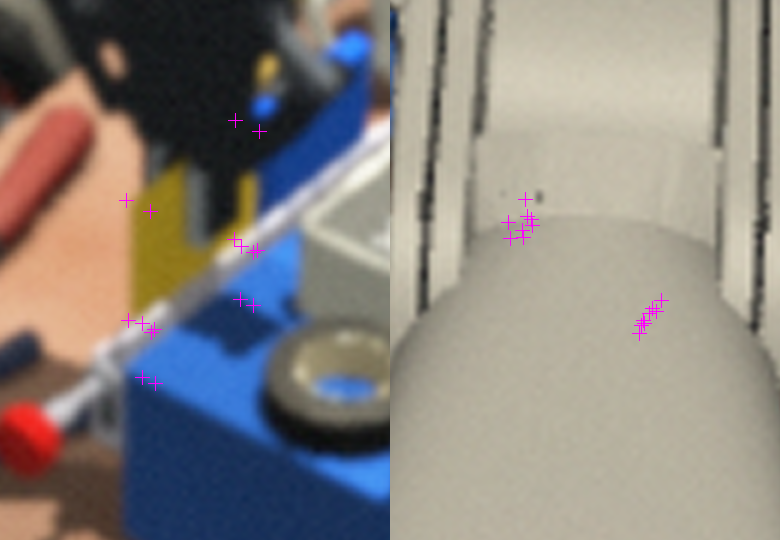

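```bash
python3 -m inch '[{"fingers":0,"tx":-1.5,"ty":-1.5,"tz":0,"wx":0,"wy":0,"wz":0},{"fingers":0,"tx":-1.5,"ty":-1.5,"tz":0,"wx":0,"wy":0,"wz":0},{"fingers":0,"tx":-1.5,"ty":-1.5,"tz":0,"wx":0,"wy":0,"wz":0}]';python3 -m inch '[{"fingers":0,"tx":0,"ty":0,"tz":1,"wx":0,"wy":0,"wz":0},{"fingers":0,"tx":0,"ty":0,"tz":1,"wx":0,"wy":0,"wz":0},{"fingers":0,"tx":0,"ty":0,"tz":1,"wx":0,"wy":0,"wz":0}]'; python3 -c "
from h import *
print(proj('side',[[.5588,-.0166,.085],[.5588,-.0166,.0],[.5588,-.0166,.059]]))
a=cv2.imread('pics/raw_side_b.png'); print(r.observe()['tcp_rot'],r.observe()['wrist_torque'])"
```

```text
t: 13.43
tool_pos: [0.5555, -0.0147, 0.1115]
tcp_rot: [179.7, -0.3, 55.0]
ft_force: [-5.0, 0.3, 20.7]
gripper_width: 0.0095
gripper_force: 102.7
t: 13.68
tool_pos: [0.5556, -0.0147, 0.1115]
tcp_rot: [179.6, -0.3, 55.0]
ft_force: [-6.1, 1.8, 26.3]
gripper_width: 0.0094
gripper_force: 103.8
[[328.70991635 231.8930962 ]
 [328.47473769 260.11238595]
 [328.63639675 240.78205944]]
[179.64517075  -0.29430508  54.99965094] [ 0.20138989  1.54530342 -0.06403302]
```

```bash
python3 -c "
from rig import r
print(r.job_done()); print(r.observe()['t'])"
```

```text
the job is handed in; nothing more can be done
None
the job is handed in; nothing more can be done
```

The job is handed in at about 13.7 s: the red knob is out at its stop, and the yellow holder is in the right-hand bay, card to the front, pressed with about 26 N onto a hard stop at the expected home height and still gripped; the green holder and the other things were left alone.

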